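# Uncover the pink culture in its moist chamber

## Robot

A 6-joint arm with a two-finger parallel gripper is mounted at the origin on a cart in front of the work surface, level with it; the furniture and walls round the work are solid. World frame = base frame: x ahead of the robot, y to its left, z up, the work surface at z = 0. Lengths are in m, angles in rad, forces in N, time in s.
With the tool pointing down it reaches from about 0.375 to 0.975 m from the base axis. Payload 3.8 kg.
Tool frame: the origin (TCP) lies where the fingers leave the gripper's body, on its centre line; the fingertips stand 73 mm ahead of it and the grasp point (between the pads) lies 54 mm ahead of it (nose_length is the distance from the TCP to the fingertips, in m); z points along the fingers, y is the line along which they close (so a half turn about z gives the same grasp; the last joint's range is limited). The gripper opens to 85 mm and grips with 20 to 120 N. Pads are 22 mm wide; open, the fingers measure 114 mm over their backs; the gripper's body (76 mm by 85 mm) begins 54 mm behind the grasp point. The pads swing forward as they close: fully open they stand 13 mm farther back than shut.
Start: joints at [1.281, 0.264, 1.604, -0, 1.274, -0.037], TCP at [0.169, 0.654, 0.304] pointing down, gripper open.
Joint ranges: [-2.63, 2.63], [-0.94, 2.18], [0.31, 2.57], [-1.31, 4.45], [0, 2.66], [-2.55, 2.55]. Speed limits (rad/s): [2.57, 2.57, 3.14, 3.14, 3.14, 3.14].

## Interface

Orientations are given as a rotation vector (axis times angle).
In Python, from workcell import read_state, read_camera, calibration, finish_job, look_for, cut_out, tip_of, nose_length gives the robot as it stands.
- The arm moves only by the tool step_arm, never from a script. Its argument "targets" is a list of rows, each a list of 3 entries, a list of its own where there are three numbers: the turn, a rotation vector about the tool's x, y, z in rad, then the shift along the tool's x, y, z in mm, then the finger opening in mm, from 0 to 85.4. In form: [[[ax, ay, az], [x, y, z], grip], ...]. A call has 1 to 5 rows; each row shifts and turns the commanded pose from where the row before left it, along the tool's axes as they then stand; what a row does not reach is not made up. A row lasts 1/12 s, in which the tool goes at most 41.7 mm and 7.16 degrees, less where a joint would pass 70% of its speed; a pose out of reach is approached as far as the arm can. A call with a gripper value outside its range is refused whole. The fingers move at their own pace and stop on an object; "grip_force" is the grip in N (left out, the last holds). Time passes only in rows, so rows that do not move let the fingers close. It gives the time, the measured TCP pose, the force, the opening and the grip force at its end, in the units of the state.
- read_state(): the state, without advancing time (a new reading comes with each control period).
- read_camera(name): name is "side" or "top"; returns the picture (384x512x3 uint8, red, green, blue); there is no depth.
- calibration(name): a dict with "camera_matrix" (3x3 intrinsics, pixels), "R" (3x3) and "t" (3): a world point X has camera coordinates R X + t. Camera axes: x right, y down, z forward; pixel columns grow to the right and rows downward; lengths in m; the calibration is good to about 2 mm. A picture is of the moment at which its call begins. calibration takes no time and is no camera call.
- finish_job(): hands the job in; it is judged then, once.
Trained networks look in the newest picture that a camera, given by its name, has taken for a name from the list of things; names that differ only in an ending like _2 or _b are one class to them, and where a whole thing is asked for, a point or a joint stands for the part that bears it (a point fixed in the world has none). Each returns a list of dicts, best first, with "score" (0 to 1); they miss things now and then, are a little off and sometimes report something else, mostly with a low value. They report only what shows in the picture. A call takes as long as a camera call. They do not tell look-alikes from the thing itself.
- look_for(camera, query): "extent" ([left, top, right, bottom] in pixels, round what is visible of it).
- cut_out(camera, query): "region" (384x512 bool, what is visible of it) and "extent" ([left, top, right, bottom] in pixels, round what is visible of it).
- tip_of(camera, query): "at" ([row, column] in pixels: a listed point, or the origin of a listed thing).
The state is a dict: "time": time; "q": joint angles; "joint_vel": joint speeds; "joint_torque": joint torques, N m; "tool_pos": TCP position; "tcp_rot": TCP orientation; "wrist_force": force on the tool from outside, world axes, zero at the start; "torque": the same for the moment, N m; "width": opening from 0.0 (shut) to 1.0 (fully open); "grip_force": force on a finger pad.
Only numpy, scipy, OpenCV 4.12 (cv2) and the standard library are available. Lean on these libraries where they do the work, as an engineer would, in place of code of your own. Each camera call takes 0.05 s, during which the arm holds its last target. There are 200 camera calls.

## Task

Each of the two steel trays holds a culture dish under a clear nested cover stuck fast on its rubber seal; uncover the tray with the pink dish. Pinch that cover's blue tab and lift its corner first, the opposite corner still resting on the tray, until the seal lets go, without lifting or dragging the tray. Then carry the cover off and finish while still holding it in the gripper, right way up, level and still, about 20 cm above the bench and well clear to the side of both trays, leaving the dishes, the other cover and the other things where they are.

Things in the scene. Friction and masses are not known exactly. Their poses are not given: they have to be found in the camera images.
- tray_1: open stainless-steel tray standing loose on the bench, 150 x 120 mm outside (long side along its x), 30 mm high, walls and floor 4 mm, 0.9 kg; origin: centre of its underside, z up. Which dish lies in it, and which of the two trays stands farther left, changes from start to start
- cover_1: clear formed cover with blue rim, nested over tray_1: 161 x 131 mm, 0.06 to 0.11 kg. Its 3 mm sheet lies on the tray's rim; a skirt 3 mm thick hangs 7 mm below the sheet outside the tray's walls, with a 2.5 mm gap filled by the tray's black rubber seal. Origin: centre of the sheet's underside (30 mm above the bench when seated); x (long side) and y as the tray's, z up
- cover_1_tab (a point): centre of cover_1's blue lift tab, an upright fin 8 mm thick, 28 wide, 26 high on the sheet near the corner closest to the robot and to its right; 46 mm above the bench when seated (sheet top 13 mm below); at (-64, -51, 16) mm in the cover's frame. Its broad faces look along the cover's diagonal (0.684 rad from +x toward +y): grip across them. Bare sheet on both sides
- cover_1_far (a point): underside of cover_1 at the corner opposite the tab, (73, 58, 0) mm in the cover's frame, 30 mm above the bench when seated; the cover tips about it. The seal grips the skirt on all four sides until that side has risen about 4 mm: raising the tab about this corner takes 2 to 3 N, a straight pull on the whole cover 5 to 6 N; the tray tips up at about 4.5 N on the tab
- tray_2: open stainless-steel tray standing loose on the bench, 150 x 120 mm outside (long side along its x), 30 mm high, walls and floor 4 mm, 0.9 kg; origin: centre of its underside, z up. Which dish lies in it, and which of the two trays stands farther left, changes from start to start
- cover_2: clear formed cover with blue rim, nested over tray_2: 161 x 131 mm, 0.06 to 0.11 kg. Its 3 mm sheet lies on the tray's rim; a skirt 3 mm thick hangs 7 mm below the sheet outside the tray's walls, with a 2.5 mm gap filled by the tray's black rubber seal. Origin: centre of the sheet's underside (30 mm above the bench when seated); x (long side) and y as the tray's, z up
- cover_2_tab (a point): centre of cover_2's blue lift tab, an upright fin 8 mm thick, 28 wide, 26 high on the sheet near the corner closest to the robot and to its right; 46 mm above the bench when seated (sheet top 13 mm below); at (-64, -51, 16) mm in the cover's frame. Its broad faces look along the cover's diagonal (0.684 rad from +x toward +y): grip across them. Bare sheet on both sides
- cover_2_far (a point): underside of cover_2 at the corner opposite the tab, (73, 58, 0) mm in the cover's frame, 30 mm above the bench when seated; the cover tips about it. The seal grips the skirt on all four sides until that side has risen about 4 mm: raising the tab about this corner takes 2 to 3 N, a straight pull on the whole cover 5 to 6 N; the tray tips up at about 4.5 N on the tab
- dish_pink: closed round culture dish with pink medium, 90 mm across and 15 mm high, lying in one of the two trays under its clear cover; origin: centre of its underside
- dish_cream: the same dish with cream-coloured medium, lying in the other tray; origin: centre of its underside
- timer: white bench timer, 66 x 72 x 16 mm, a bystander at the left; origin: centre of its underside
- cup_orange: specimen cup with an orange lid, 61 mm across and 70 mm high, a bystander behind the trays; origin: centre of its underside
- marker: red and white marker, 135 mm long, 17 mm thick, a bystander lying near the front edge; origin: centre of its underside
Things that resemble listed ones, but are neither listed nor needed, are in the scene too. Leave any brown look-alike of the cover_2 alone.

How it is judged:
On the way:
1. the tab corner of the pink dish's cover is raised at least 20 mm while the opposite corner is still within 7 mm of the rim (((horizontal distance between dish_pink and tray_1 below 0.06 m and height (world z) of cover_1_tab above 0.066 m and height (world z) of cover_1_far below 0.037 m) or (horizontal distance between dish_pink and tray_2 below 0.06 m and height (world z) of cover_2_tab above 0.066 m and height (world z) of cover_2_far below 0.037 m))), for 0.1 s.
At the end, for the whole second after the job is handed in: The pink dish's cover is held in the fingers, still (under 30 mm/s), more than 150 mm above the bench, within 0.26 rad of level and right way up, its centre over 160 mm sideways from both trays' centres; the pink dish is in its tray and the other cover within 12 mm of where it was (((horizontal distance between dish_pink and tray_1 below 0.06 m and height (world z) of cover_1 above 0.15 m and angle between cover_1's own z axis and vertical below 0.26 rad and horizontal distance between cover_1 and tray_1 above 0.16 m and horizontal distance between cover_1 and tray_2 above 0.16 m and contact force between the fingers and cover_1 above 1 N and linear speed of cover_1 below 0.03 m/s and angular speed of cover_1 below 0.15 rad/s and distance of cover_2 from where it was at the start of the episode below 0.012 m) or (horizontal distance between dish_pink and tray_2 below 0.06 m and height (world z) of cover_2 above 0.15 m and angle between cover_2's own z axis and vertical below 0.26 rad and horizontal distance between cover_2 and tray_1 above 0.16 m and horizontal distance between cover_2 and tray_2 above 0.16 m and contact force between the fingers and cover_2 above 1 N and linear speed of cover_2 below 0.03 m/s and angular speed of cover_2 below 0.15 rad/s and distance of cover_1 from where it was at the start of the episode below 0.012 m))); the arm keeps its last pose, push and grip.
It fails at once if a tray is dragged more than 25 mm, raised more than 8 mm or tipped more than 0.08 rad (distance of any of tray_1, tray_2 from where it was at the start of the episode above 0.025 m or height (world z) of any of tray_1, tray_2 above 0.008 m or angle between any of tray_1, tray_2's own z axis and vertical above 0.08 rad).
It fails at once if the cover of the other tray is shifted more than 12 mm ((horizontal distance between dish_pink and tray_1 below 0.06 m and distance of cover_2 from where it was at the start of the episode above 0.012 m) or (horizontal distance between dish_pink and tray_2 below 0.06 m and distance of cover_1 from where it was at the start of the episode above 0.012 m)).
It fails at once if a dish is moved more than 25 mm (distance of any of dish_pink, dish_cream from where it was at the start of the episode above 0.025 m).
It fails at once if the timer, the orange-lidded cup or the marker is moved more than 30 mm or the cup tipped over (distance of any of timer, cup_orange, marker from where it was at the start of the episode above 0.03 m or angle between cup_orange's own z axis and vertical above 0.3 rad).
It also fails if it takes over 48 s, if anything falls off the work surface, if the arm or the gripper's body presses on something with over 40 N, if the wrist force passes 120 N, or if a joint passes its speed limit or range.

## Working session

There is one attempt and no reset: what is moved stays moved. The work goes in short steps, Python scripts to look and compute and a tool call to move; the robot and the scene stay as the last step left them, time stands still between calls to the robot, and variables do not carry over. Pictures are saved under pics/ and viewed, at most 10 in all, crops included, and the job is handed in when it is done.

Besides the shell and the picture viewer there is one more tool, called in YAML: its name, and indented under it one key for each argument. step_arm: Moves the arm, as the interface text tells. Its arguments: {"type":"object","properties":{"targets":{"type":"array","items":{"type":"array"}},"grip_force":{"type":"number"}},"required":["targets"]}

```bash
mkdir -p pics; cat > h.py <<'E'
import numpy as np, cv2
from workcell import *
from scipy.spatial.transform import Rotation as R
def ray(cam,row,col,z):
    c=calibration(cam);K=np.array(c["camera_matrix"]);Rm=np.array(c["R"]);t=np.array(c["t"])
    o=-Rm.T@t;d=Rm.T@np.linalg.inv(K)@[col,row,1]
    return o+d*(z-o[2])/d[2]
def proj(cam,X):
    c=calibration(cam);p=np.array(c["camera_matrix"])@(np.array(c["R"])@np.array(X)+np.array(c["t"]));return p[:2]/p[2]
def tri(pix):
    A=[];b=[]
    for cam,(r,cc) in pix.items():
        c=calibration(cam);K=np.array(c["camera_matrix"]);Rm=np.array(c["R"]);t=np.array(c["t"])
        P=K@np.c_[Rm,t]
        A+= [cc*P[2]-P[0], r*P[2]-P[1]]
    A=np.array(A);return np.linalg.lstsq(A[:,:3],-A[:,3],rcond=None)[0]
E
python3 - <<'E'
from h import *
np.set_printoptions(precision=4,suppress=True)
for cam in("top","side"):
    im=read_camera(cam);cv2.imwrite(f"pics/{cam}0.png",im[:,:,::-1])
    for q,z in(("cover_1_tab",.046),("cover_1_far",.03),("cover_1",.03),("tray_1",0),("dish_pink",.004),("dish_cream",.004),("cup_orange",0),("timer",0),("marker",0)):
        for d in tip_of(cam,q): print(cam,q,round(d["score"],2),np.array(d["at"]),ray(cam,*d["at"],z)[:2])
print(read_state()["tcp_rot"],nose_length() if callable(nose_length) else nose_length)
E
```

```text
top cover_1_tab 0.91 [185.  239.7] [0.5395 0.1352]
top cover_1_far 0.7 [147.7 193.7] [0.6547 0.273 ]
top cover_1_far 0.34 [245.9 181.6] [0.3677 0.3046]
top cover_1 0.94 [192.6 383.4] [ 0.5134 -0.2776]
top cover_1 0.81 [165.  221.4] [0.6014 0.1904]
top cover_1 0.81 [188.1 306.1] [ 0.5296 -0.0562]
top dish_pink 0.35 [166.  219.4] [0.603  0.2003]
top cup_orange 0.96 [137.9 380.4] [ 0.6817 -0.2856]
top timer 0.88 [244.9 180.7] [0.3693 0.3149]
top marker 0.64 [254.8 379.8] [ 0.3352 -0.2672]
side cover_1_tab 0.67 [175.6 251.4] [0.5426 0.1186]
side cover_1_far 0.75 [148.9 259.9] [0.6444 0.275 ]
side cover_1 0.91 [214.8 269. ] [ 0.5173 -0.0555]
side cover_1 0.87 [274.2 309.6] [ 0.5072 -0.2922]
side cover_1 0.7 [159.2 256.8] [0.6072 0.2197]
side tray_1 0.73 [174.2 253. ] [0.5775 0.1855]
side tray_1 0.57 [221.8 271.7] [ 0.5268 -0.0537]
side tray_1 0.56 [259.5 372.6] [ 0.6913 -0.2934]
side dish_cream 0.25 [195.  281.7] [0.6071 0.0406]
side cup_orange 0.8 [256.5 372.3] [ 0.6971 -0.2844]
side timer 0.76 [170.6 181.5] [0.3733 0.307 ]
side marker 0.62 [299.2 241.5] [ 0.3429 -0.2686]
[-0.396  -3.1165 -0.    ] 0.0726
```

```bash
python3 - <<'E'
import cv2
t=cv2.imread("pics/top0.png")[110:280,150:450];cv2.imwrite("pics/t1.png",cv2.resize(t,(800,453),interpolation=2))
t=cv2.imread("pics/side0.png")[110:320,160:430];cv2.imwrite("pics/s1.png",cv2.resize(t,(770,599),interpolation=2))
E
```

```text
(no output)
```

View pics/t1.png

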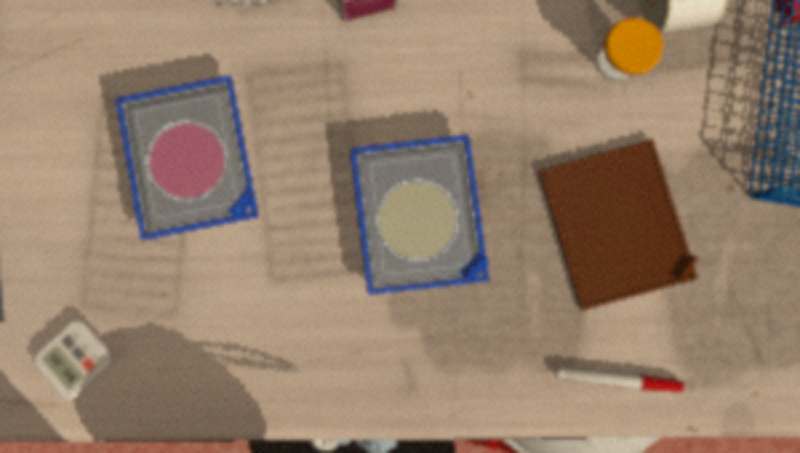

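View pics/s1.png

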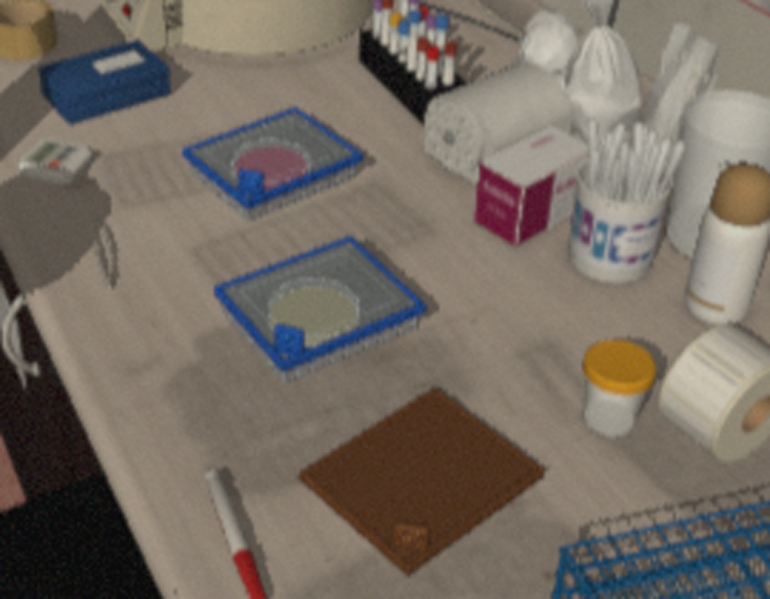

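The candidates are the left cover at top (221,165), the middle one at (306,188) and the brown one at (383,193). The pink dish shows through the left cover at top (220,170), with its blue tab at about (240,187). The middle cover holds the cream dish, and the brown one is the look-alike. So the left cover is the target; next I'll fit its pose and confirm with a crop.

```bash
cat > fit.py <<'E'
from h import *
from scipy.optimize import minimize
np.set_printoptions(precision=4,suppress=True)
S=8
tabv=np.array([[-64,-51,16]])+[[s*4*np.cos(.684)-u*14*np.sin(.684),s*4*np.sin(.684)+u*14*np.cos(.684),v*13] for s in(-1,1) for u in(-1,1) for v in(-1,1)]
box=np.array([[a*80.5,b*65.5,z] for a in(-1,1) for b in(-1,1) for z in(-7,3)])
V0=box/1e3;T0=tabv/1e3
def pts(p,V):
    c,s=np.cos(p[2]),np.sin(p[2]);return V@np.array([[c,s,0],[-s,c,0],[0,0,1]])+[p[0],p[1],.03]
def hull(cam,p,V): return cv2.convexHull(np.array([proj(cam,X) for X in pts(p,V)],np.float32))[:,0]
g0=np.array([.601,.192,.177])
M={}
for cam in("top","side"):
    im=cv2.imread(f"pics/{cam}0.png").astype(int);b,g,r=im[...,0],im[...,1],im[...,2]
    m=((b-r>45)&(b-g>25)).astype(np.uint8)
    roi=np.zeros_like(m);h=hull(cam,g0,V0);c=h.mean(0);cv2.fillConvexPoly(roi,((h-c)*1.25+c).astype(np.int32),1);m&=roi
    p=np.argwhere(m)[:,::-1].astype(np.int32); f=np.zeros_like(m);cv2.fillConvexPoly(f,cv2.convexHull(p),1)
    M[cam]=cv2.GaussianBlur(cv2.resize(f,None,fx=S,fy=S,interpolation=0)*1.,(0,0),S/2)
def cost(p,cams):
    e=0
    for cam in cams:
        # hull of the whole silhouette
        h=hull(cam,p,np.r_[V0,T0]);k=np.zeros(M[cam].shape)
        cv2.fillConvexPoly(k,np.round((h+.5)*S*16).astype(np.int32),1.,shift=4)
        e+=np.abs(k-M[cam])[600:2400].sum()/S**2
    return e
for cams in(["top"],["side"],["top","side"]):
    r=minimize(cost,g0,args=(cams,),method="Nelder-Mead",options=dict(initial_simplex=g0+np.r_[np.zeros((1,3)),np.diag([.01,.01,.05])],xatol=1e-4,fatol=.1))
    print(cams,r.x,r.fun,"tab",pts(r.x,np.array([[-.064,-.051,.016]])),"far",pts(r.x,np.array([[.073,.058,0]])))
for cam in M:
    im=cv2.imread(f"pics/{cam}0.png");big=cv2.resize(im,None,fx=6,fy=6,interpolation=2)
    for V in(V0,T0): cv2.polylines(big,[np.int32((hull(cam,r.x,V)+.5)*6)],True,(0,255,255),1)
    u,v=np.int32(proj(cam,[*r.x[:2],.03])*6);cv2.imwrite(f"pics/f_{cam}.png",big[v-230:v+230,u-200:u+200])
cv2.imwrite("pics/f.png",np.hstack([cv2.imread(f"pics/f_{c}.png") for c in M]))
E
python3 fit.py
```

```text
['top'] [0.5913 0.1964 0.182 ] 94.64302142521598 tab [[0.5376 0.1347 0.046 ]] far [[0.6526 0.2667 0.03  ]]
['side'] [0.5917 0.199  0.1869] 71.8617299046724 tab [[0.5382 0.137  0.046 ]] far [[0.6526 0.2696 0.03  ]]Traceback (most recent call last):
  File "fit.py", line 28, in <module>
    r=minimize(cost,g0,args=(cams,),method="Nelder-Mead",options=dict(initial_simplex=g0+np.r_[np.zeros((1,3)),np.diag([.01,.01,.05])],xatol=1e-4,fatol=.1))
    res = _minimize_neldermead(fun, x0, args, callback, bounds=bounds,
                               **options)
    fxr = func(xr)
    fx = function(np.copy(x), *(wrapper_args + args))
  File "fit.py", line 23, in cost
    h=hull(cam,p,np.r_[V0,T0]);k=np.zeros(M[cam].shape)
  File "fit.py", line 10, in hull
    def hull(cam,p,V): return cv2.convexHull(np.array([proj(cam,X) for X in pts(p,V)],np.float32))[:,0]
                                                       ~~~~^^^^^^^
  File "h.py", line 9, in proj
    c=calibration(cam);p=np.array(c["camera_matrix"])@(np.array(c["R"])@np.array(X)+np.array(c["t"]));return p[:2]/p[2]
ValueError: time passes only in moves, steps and waits
```

```bash
sed -i 's/^from scipy.spatial.*/&\nimport functools\n_c=calibration\ncalibration=functools.lru_cache(_c)/' h.py
cat >> h.py <<'E'
def goto(pos,yaw):
    "tool-axes turn and shift (mm) from the measured pose to TCP pos, tool down, y axis at yaw"
    s=read_state();A=R.from_rotvec(s["tcp_rot"]);y=np.array([np.cos(yaw),np.sin(yaw),0]);z=np.array([0,0,-1.])
    G=R.from_matrix(np.c_[np.cross(y,z),y,z])
    print("turn",(A.inv()*G).as_rotvec().round(4),"shift old axes",(A.inv().apply(np.array(pos)-s["tool_pos"])*1e3).round(1),
     "tcp",np.round(s["tool_pos"],4),"F",np.round(s["wrist_force"],2),"w",round(s["width"]*85.4,1),"grip",s["grip_force"],"t",s["time"],"nose",round(nose_length() if callable(nose_length) else nose_length,4))
E
python3 fit.py|tail -1; python3 -c "
from h import *
goto([.538,.136,.2],.868)"
```

```text
['top', 'side'] [0.5913 0.197  0.1849] 178.23512891833423 tab [[0.5378 0.1351 0.046 ]] far [[0.6524 0.2674 0.03  ]]
turn [ 0.   -0.    0.45] shift old axes [-486.9 -408.8  103.9] tcp [0.1688 0.6535 0.3039] F [ 0.9   0.07 -0.44] w 85.7 grip 0.0 t 1.0 nose 0.0726
```

View pics/f.png

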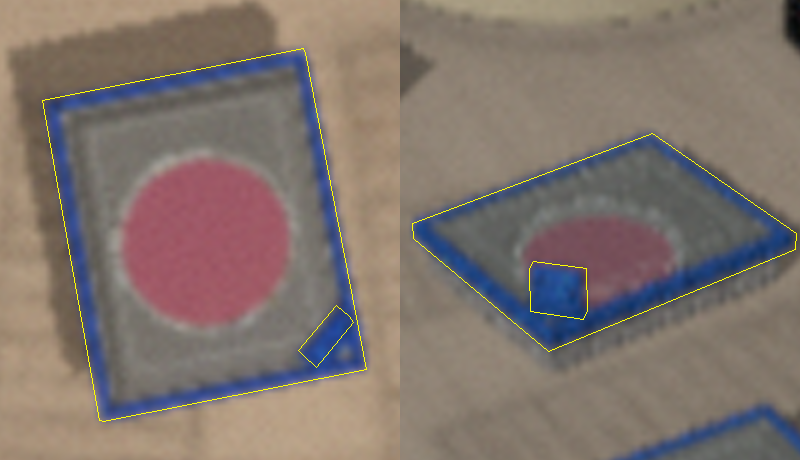

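step_arm:
  targets:
    - [[0,0,0.113],[0,0,0],36]
    - [[0,0,0.113],[0,0,0],36]
    - [[0,0,0.113],[0,0,0],36]
    - [[0,0,0.113],[0,0,0],36]
  grip_force: 60

```text
time: 1.33
tool_pos: [0.1688, 0.6535, 0.3039]
tcp_rot: [1.093, 2.945, -0.0]
wrist_force: [0.3, -0.3, -0.6]
width: 0.451
grip_force: 0.0
```

```bash
python3 -c "
from h import *
goto([.538,.136,.2],.868)"
```

```text
turn [ 0.      0.     -0.0076] shift old axes [-617.4 -151.6  103.9] tcp [0.1688 0.6535 0.3039] F [ 0.33 -0.28 -0.6 ] w 38.5 grip 0.0 t 1.3333 nose 0.0726
```

The crop shows the pink dish under the fitted outline, with the tab at its near right corner in both views, so this is the right cover. I'm moving above it.

step_arm:
  targets:
    - [[0,0,-0.007],[-36,-9,0],36]
    - [[0,0,0],[-36,-9,6],36]
    - [[0,0,0],[-36,-9,6],36]
    - [[0,0,0],[-36,-9,6],36]
    - [[0,0,0],[-36,-9,6],36]

```text
time: 1.75
tool_pos: [0.2782, 0.5019, 0.2798]
tcp_rot: [1.073, 2.952, 0.001]
wrist_force: [0.6, -0.4, 0.5]
width: 0.417
grip_force: 0.0
```

step_arm:
  targets:
    - [[0,0,0],[-36,-9,6],36]
    - [[0,0,0],[-36,-9,6],36]
    - [[0,0,0],[-36,-9,6],36]
    - [[0,0,0],[-36,-9,6],36]
    - [[0,0,0],[-36,-9,6],36]

```text
time: 2.17
tool_pos: [0.3874, 0.3516, 0.25]
tcp_rot: [1.073, 2.952, 0.001]
wrist_force: [0.1, 1.0, 0.2]
width: 0.418
grip_force: 0.0
```

step_arm:
  targets:
    - [[0,0,0],[-36,-9,6],36]
    - [[0,0,0],[-36,-9,6],36]
    - [[0,0,0],[-36,-9,6],36]
    - [[0,0,0],[-36,-9,6],36]
    - [[0,0,0],[-36,-9,6],36]

```text
time: 2.58
tool_pos: [0.4966, 0.2014, 0.22]
tcp_rot: [1.074, 2.952, 0.001]
wrist_force: [0.0, 0.4, -0.0]
width: 0.424
grip_force: 0.0
```

```bash
python3 -c "
from h import *
goto([.538,.1355,.15],.868)"
```

```text
turn [0.0009 0.0004 0.0049] shift old axes [-74.1 -23.9  70. ] tcp [0.4966 0.2014 0.22  ] F [ 0.05  0.38 -0.01] w 36.2 grip 0.0 t 2.5833 nose 0.0726
```

step_arm:
  targets:
    - [[0.001,0,0.004],[-25,-8,23],36]
    - [[0,0,0],[-25,-8,23],36]
    - [[0,0,0],[-24,-8,24],36]
    - [[0,0,0],[0,0,0],36]

```text
time: 2.92
tool_pos: [0.5358, 0.1329, 0.1453]
tcp_rot: [-1.083, -2.943, 0.009]
wrist_force: [-0.5, 0.2, -1.3]
width: 0.418
grip_force: 0.0
```

```bash
python3 - <<'E'
from h import *
goto([.538,.1355,.11],.868)
o=[]
for cam,n in(("top",0),("side",0)):
    im=read_camera(cam)
    for d in tip_of(cam,"cover_1_tab")[:2]: print(cam,d)
    u,v=np.int32(proj(cam,[.538,.1355,.06]));big=cv2.resize(im[v-28:v+28,u-25:u+25,::-1],(400,448),interpolation=2);o.append(big)
cv2.imwrite("pics/a.png",np.hstack(o))
E
```

```text
turn [-0.0072 -0.003  -0.0022] shift old axes [-0.1  3.7 35.3] tcp [0.5358 0.1329 0.1453] F [-0.46  0.22 -1.31] w 35.7 grip 0.0 t 2.9167 nose 0.0726
side {'at': [173.2, 250.3], 'score': 0.81}
side {'at': [165.0, 256.8], 'score': 0.73}
```

View pics/a.png

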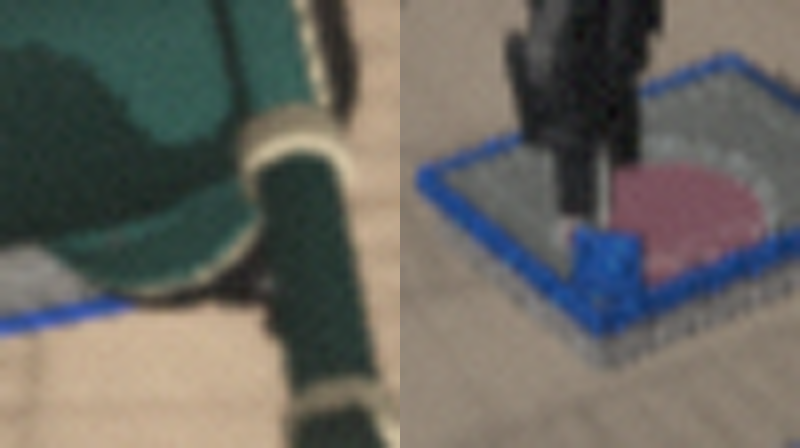

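The side view shows the fingers just above and behind the blue tab (crop (610,265)), and in the top view the arm hides the tab. I'm descending in steps.

step_arm:
  targets:
    - [[0,0,0],[0,0,12],36]
    - [[0,0,0],[0,0,12],36]
    - [[0,0,0],[0,0,6],36]
    - [[0,0,0],[0,0,0],36]
    - [[0,0,0],[0,0,0],36]

```text
time: 3.53
tool_pos: [0.5358, 0.1372, 0.119]
tcp_rot: [-1.078, -2.949, 0.003]
wrist_force: [0.2, -0.7, 0.5]
width: 0.422
grip_force: 0.0
```

```bash
python3 -c "
from h import *
goto([.538,.1355,.11],.868)"
```

```text
turn [-0.0025 -0.0012  0.0018] shift old axes [-2.7  0.2  9. ] tcp [0.5358 0.1372 0.119 ] F [ 0.25 -0.72  0.51] w 36.1 grip 0.0 t 3.5333 nose 0.0726
```

step_arm:
  targets:
    - [[-0.002,-0.001,0.001],[-2.5,0,4],36]
    - [[0,0,0],[0,0,4],36]
    - [[0,0,0],[0,0,0],36]

```text
time: 3.78
tool_pos: [0.5384, 0.1351, 0.1113]
tcp_rot: [1.081, 2.949, 0.0]
wrist_force: [-0.7, -0.2, -0.6]
width: 0.424
grip_force: 0.0
```

```bash
python3 - <<'E'
from h import *
goto([.538,.1355,.11],.868)
im=read_camera("side");u,v=np.int32(proj("side",[.538,.1355,.06]))
cv2.imwrite("pics/b.png",cv2.resize(im[v-35:v+35,u-40:u+40,::-1],(680,595),interpolation=2))
E
```

```text
turn [ 0.0005  0.0006 -0.0002] shift old axes [0.6 0.  1.3] tcp [0.5384 0.1351 0.1113] F [-0.74 -0.17 -0.62] w 36.2 grip 0.0 t 3.7833 nose 0.0726
```

View pics/b.png

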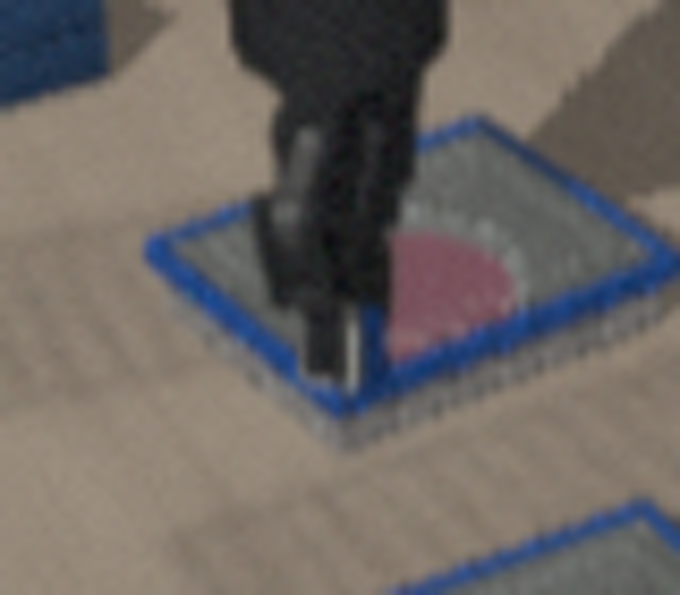

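One finger stands on the near side of the tab (pixel 330,350), and the tab's right edge shows at (372,345), so the fingers straddle it. I'm closing in stages and watching the force.

step_arm:
  targets:
    - [[0,0,0],[0,0,0],20]
    - [[0,0,0],[0,0,0],14]
    - [[0,0,0],[0,0,0],12]
    - [[0,0,0],[0,0,0],12]
  grip_force: 20

```text
time: 4.17
tool_pos: [0.5388, 0.1353, 0.1121]
tcp_rot: [1.081, 2.948, 0.001]
wrist_force: [-0.1, 0.1, -1.0]
width: 0.137
grip_force: 0.0
```

step_arm:
  targets:
    - [[0,0,0],[0,0,0],10]
    - [[0,0,0],[0,0,0],8]
    - [[0,0,0],[0,0,0],6]
    - [[0,0,0],[0,0,0],4]
  grip_force: 20

```text
time: 4.5
tool_pos: [0.5384, 0.135, 0.112]
tcp_rot: [1.081, 2.949, -0.0]
wrist_force: [-2.3, -2.2, 2.8]
width: 0.087
grip_force: 20.2
```

Gripped at 7.4 mm opening. I'm relieving the small sideways load, tightening the grip, then tipping about the far corner, which sits at (0, 175, 82) mm in the tool frame.

step_arm:
  targets:
    - [[0,0,0],[0,-0.7,-0.5],2]
    - [[0,0,0],[0,-0.3,0],0]
    - [[0,0,0],[0,0,0],0]
  grip_force: 60

```text
time: 4.75
tool_pos: [0.5383, 0.1349, 0.1123]
tcp_rot: [1.081, 2.948, 0.003]
wrist_force: [2.0, 2.1, -3.0]
width: 0.073
grip_force: 60.0
```

step_arm:
  targets:
    - [[0.006,0,0],[0,0.5,-1],0]
    - [[0.006,0,0],[0,0.5,-1],0]
    - [[0.006,0,0],[0,0.5,-1],0]
    - [[0.006,0,0],[0,0.5,-1],0]

```text
time: 5.08
tool_pos: [0.5393, 0.1362, 0.1164]
tcp_rot: [-1.079, -2.943, 0.035]
wrist_force: [0.7, 2.0, -2.6]
width: 0.08
grip_force: 59.9
```

step_arm:
  targets:
    - [[0.008,0,0],[0,0.6,-1.4],0]
    - [[0.008,0,0],[0,0.6,-1.4],0]
    - [[0.008,0,0],[0,0.6,-1.4],0]
    - [[0.008,0,0],[0,0.6,-1.4],0]
    - [[0.008,0,0],[0,0.6,-1.4],0]

```text
time: 5.5
tool_pos: [0.5419, 0.139, 0.1237]
tcp_rot: [-1.074, -2.929, 0.092]
wrist_force: [2.3, 3.7, -3.4]
width: 0.077
grip_force: 60.1
```

step_arm:
  targets:
    - [[0.01,0,0],[0,0.8,-1.75],0]
    - [[0.01,0,0],[0,0.8,-1.75],0]
    - [[0.01,0,0],[0,0.8,-1.75],0]
    - [[0.01,0,0],[0,0.8,-1.75],0]
    - [[0,0,0],[0,0,0],0]

```text
time: 5.92
tool_pos: [0.5444, 0.1418, 0.1305]
tcp_rot: [-1.068, -2.914, 0.151]
wrist_force: [2.9, 3.6, -2.4]
width: 0.076
grip_force: 60.1
```

```bash
python3 - <<'E'
from h import *
goto([.538,.1355,.11],.868)
im=read_camera("side");u,v=np.int32(proj("side",[.59,.195,.05]))
cv2.imwrite("pics/c.png",cv2.resize(im[v-35:v+35,u-40:u+40,::-1],(680,595),interpolation=2))
for q in("cover_1_far","cover_1_tab"):
  for d in tip_of("side",q)[:2]: print(q,d)
print("seated far",proj("side",[.6524,.2674,.03])[::-1],"at .04",proj("side",[.6524,.2674,.04])[::-1])
E
```

```text
turn [-0.103   0.0016  0.0003] shift old axes [ 0.9 -6.8 21.3] tcp [0.5444 0.1418 0.1305] F [ 2.94  3.64 -2.36] w 6.5 grip 60.14344096183777 t 5.9167 nose 0.0726
cover_1_far {'at': [149.9, 262.1], 'score': 0.88}
cover_1_tab {'at': [169.6, 250.2], 'score': 0.77}
cover_1_tab {'at': [171.3, 182.0], 'score': 0.19}
seated far [149.40666798 262.97339937] at .04 [146.87302261 262.96709815]
```

View pics/c.png

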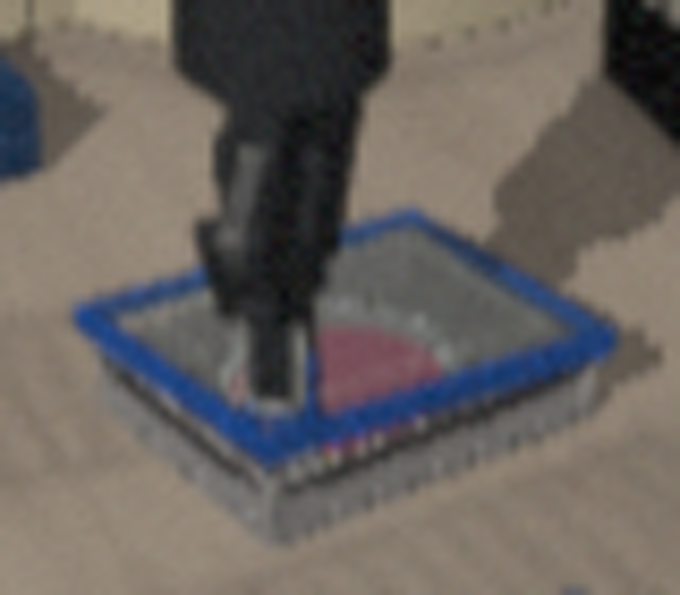

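The cover's tab corner is raised (crop (275,460)), with the seal open below it. The far corner is still seated and the tray is flat. There is a slight sideways pull, so I'm adding a bit of y and tipping further.

step_arm:
  targets:
    - [[0.011,0,0],[0,1.3,-1.9],0]
    - [[0.011,0,0],[0,1.3,-1.9],0]
    - [[0.011,0,0],[0,1.3,-1.9],0]
    - [[0.011,0,0],[0,1.0,-1.9],0]
    - [[0.011,0,0],[0,1.0,-1.9],0]

```text
time: 6.48
tool_pos: [0.5483, 0.1467, 0.1388]
tcp_rot: [-1.06, -2.891, 0.232]
wrist_force: [0.5, 2.1, -1.3]
width: 0.074
grip_force: 60.3
```

step_arm:
  targets:
    - [[0.01,0,0],[0,0.9,-1.75],0]
    - [[0.01,0,0],[0,0.9,-1.75],0]
    - [[0,0,0],[0,0,0],0]
    - [[0,0,0],[0,0,0],0]

```text
time: 6.82
tool_pos: [0.5501, 0.1488, 0.1419]
tcp_rot: [-1.057, -2.883, 0.257]
wrist_force: [2.9, 3.2, -1.5]
width: 0.08
grip_force: 60.3
```

```bash
python3 - <<'E'
from h import *
goto([.538,.1355,.11],.868)
read_camera("side")
for q in("cover_1_far","cover_1_tab"):
  for d in tip_of("side",q)[:2]: print(q,d)
E
```

```text
turn [-1.776e-01  1.200e-03  1.000e-04] shift old axes [  0.7 -12.1  34.6] tcp [0.5501 0.1488 0.1419] F [ 2.92  3.21 -1.45] w 6.9 grip 60.25840938091278 t 6.8167 nose 0.0726
cover_1_far {'at': [150.5, 260.7], 'score': 0.85}
cover_1_tab {'at': [165.2, 250.7], 'score': 0.82}
cover_1_tab {'at': [172.9, 180.5], 'score': 0.35}
```

The tab corner is up about 30 mm and the far corner is still on the rim. Next I lift gently with the tilt held.

step_arm:
  targets:
    - [[0,0,0],[0,0.2,-1.5],0]
    - [[0,0,0],[0,0.2,-1.5],0]
    - [[0,0,0],[0,-0.3,-2],0]
    - [[0,0,0],[0,-0.3,-2],0]
    - [[0,0,0],[0,-0.3,-2],0]

```text
time: 7.38
tool_pos: [0.55, 0.1489, 0.1508]
tcp_rot: [-1.057, -2.882, 0.26]
wrist_force: [-0.5, 0.4, -1.7]
width: 0.077
grip_force: 60.2
```

step_arm:
  targets:
    - [[0,0,0],[0,-0.7,-4],0]
    - [[0,0,0],[0,-0.7,-4],0]
    - [[0,0,0],[0,-0.7,-4],0]
    - [[0,0,0],[0,-0.7,-4],0]
    - [[0,0,0],[0,-0.7,-4],0]

```text
time: 7.8
tool_pos: [0.5507, 0.1495, 0.1717]
tcp_rot: [-1.057, -2.883, 0.258]
wrist_force: [0.8, 0.4, -1.0]
width: 0.08
grip_force: 60.2
```

```bash
python3 - <<'E'
from h import *
goto([.538,.1355,.11],.868)
im=read_camera("side");u,v=np.int32(proj("side",[.59,.195,.05]))
cv2.imwrite("pics/d.png",cv2.resize(im[v-45:v+35,u-50:u+50,::-1],(700,560),interpolation=2))
E
```

```text
turn [-1.778e-01  1.200e-03 -1.000e-04] shift old axes [ 0.7 -7.7 64.1] tcp [0.5507 0.1495 0.1717] F [ 0.81  0.38 -0.99] w 6.8 grip 60.236663818359375 t 7.8 nose 0.0726
```

View pics/d.png

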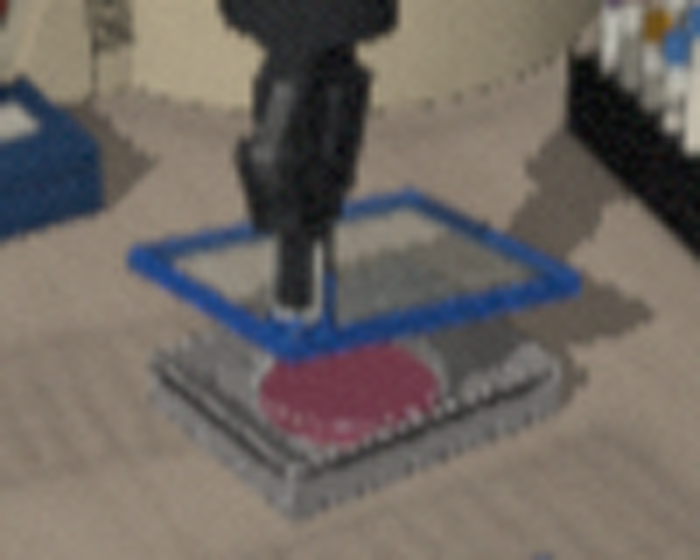

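The cover is free and hangs tilted above the tray (crop (290,350)); the tray and pink dish haven't moved. I'm raising it, then levelling it.

step_arm:
  targets:
    - [[0,0,0],[0,-1.4,-8],0]
    - [[0,0,0],[0,-2.1,-12],0]
    - [[0,0,0],[0,-2.5,-14],0]
    - [[0,0,0],[0,-2.5,-14],0]
    - [[0,0,0],[0,-2.5,-14],0]

```text
time: 8.27
tool_pos: [0.5508, 0.1497, 0.2357]
tcp_rot: [-1.057, -2.883, 0.257]
wrist_force: [-0.2, -0.3, -0.2]
width: 0.073
grip_force: 60.2
```

step_arm:
  targets:
    - [[0,0,0],[0,-2.5,-14],0]
    - [[0,0,0],[0,-2.5,-14],0]
    - [[0,0,0],[0,-2.1,-12],0]
    - [[0,0,0],[0,-1.4,-8],0]
    - [[0,0,0],[0,0,0],0]

```text
time: 8.68
tool_pos: [0.5518, 0.1501, 0.2858]
tcp_rot: [-1.059, -2.887, 0.254]
wrist_force: [0.6, -0.3, -1.5]
width: 0.077
grip_force: 60.3
```

step_arm:
  targets:
    - [[-0.03,0,0],[0,0,0],0]
    - [[-0.04,0,0],[0,0,0],0]
    - [[-0.04,0,0],[0,0,0],0]
    - [[-0.04,0,0],[0,0,0],0]
    - [[-0.028,0,0],[0,0,0],0]

```text
time: 9.1
tool_pos: [0.5501, 0.1496, 0.282]
tcp_rot: [1.081, 2.949, 0.001]
wrist_force: [0.4, 0.4, -1.1]
width: 0.079
grip_force: 60.2
```

```bash
python3 -c "
from h import *
goto([.537,.36,.285],.868)"
```

```text
turn [ 0.0006  0.0001 -0.0001] shift old axes [146.  152.   -2.9] tcp [0.5501 0.1496 0.282 ] F [ 0.37  0.41 -1.12] w 6.7 grip 60.194982290267944 t 9.1 nose 0.0726
```

step_arm:
  targets:
    - [[0,0,0],[6,6,0],0]
    - [[0,0,0],[12,12,0],0]
    - [[0,0,0],[16,16,0],0]
    - [[0,0,0],[16,17,0],0]
    - [[0,0,0],[16,17,0],0]

```text
time: 9.52
tool_pos: [0.544, 0.2456, 0.2823]
tcp_rot: [1.082, 2.949, -0.002]
wrist_force: [0.3, -0.1, -1.0]
width: 0.076
grip_force: 60.2
```

step_arm:
  targets:
    - [[0,0,0],[16,17,0],0]
    - [[0,0,0],[16,17,0],0]
    - [[0,0,0],[16,17,-1],0]
    - [[0,0,0],[14,15,-1],0]
    - [[0,0,0],[10,10,-1],0]

```text
time: 9.93
tool_pos: [0.5378, 0.3514, 0.2851]
tcp_rot: [-1.079, -2.95, 0.002]
wrist_force: [-0.1, -0.2, 0.0]
width: 0.083
grip_force: 60.3
```

step_arm:
  targets:
    - [[0,0,0],[6,6,0],0]
    - [[0,0,0],[2,2,0],0]
    - [[0,0,0],[0,0,0],0]
    - [[0,0,0],[0,0,0],0]
    - [[0,0,0],[0,0,0],0]

```text
time: 10.35
tool_pos: [0.5377, 0.3591, 0.2855]
tcp_rot: [1.083, 2.948, -0.002]
wrist_force: [-0.1, 0.2, -0.7]
width: 0.077
grip_force: 60.3
```

step_arm:
  targets:
    - [[0,0,0],[0,0,0],0]
    - [[0,0,0],[0,0,0],0]
    - [[0,0,0],[0,0,0],0]
    - [[0,0,0],[0,0,0],0]
    - [[0,0,0],[0,0,0],0]

```text
time: 10.77
tool_pos: [0.5376, 0.3599, 0.2857]
tcp_rot: [1.082, 2.948, -0.0]
wrist_force: [-0.1, 0.4, -0.3]
width: 0.076
grip_force: 60.3
```

```bash
python3 - <<'E'
from h import *
goto([.537,.36,.285],.868)
print(np.abs(read_state()["joint_vel"]).max())
a=read_camera("side")[40:300,100:400,::-1];b=read_camera("top")[60:320,100:400,::-1]
cv2.imwrite("pics/e.png",cv2.resize(np.hstack([b,a]),(800,347)))
E
```

```text
turn [ 0.0001  0.001  -0.0004] shift old axes [ 0.5 -0.3  0.7] tcp [0.5376 0.3599 0.2857] F [-0.06  0.41 -0.32] w 6.5 grip 60.25411605834961 t 10.7667 nose 0.0726
0.0022583309551128822
```

View pics/e.png

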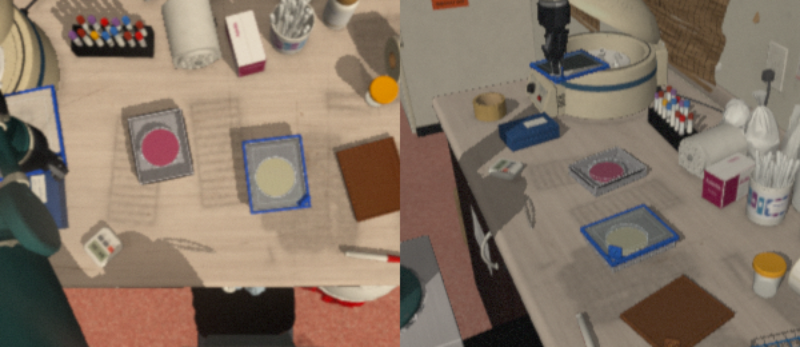

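The cover is held level to the left (top crop about (35,150), side crop about (570,65)). The pink tray is open, and the other things are in place.

```bash
python3 -c "
from workcell import *
print(finish_job())"
```

```text
the job is handed in; nothing more can be done
None
```

I uncovered the pink dish's tray corner first and handed the job in with the cover still gripped, level and still about 20 cm above the bench, about 22 cm to the left of the nearer tray; no verdict came back.

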